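# Unbolt and open the bagel case at the breakfast buffet

## Robot

A 6-joint arm with a two-finger parallel gripper is mounted at the origin on the work surface. World frame = base frame: x ahead of the robot, y to its left, z up, the work surface at z = 0. Lengths are in m, angles in degrees, forces in N, time in s.
With the tool pointing down it reaches from about 0.4 to 0.825 m from the base axis. Payload 7 kg.
Tool frame: the origin (TCP) lies on the mounting face of the last link; the fingertips stand 178 mm ahead of it and the grasp point (between the pads) lies 159 mm ahead of it; z points along the fingers, y is the direction in which the jaws open and shut (so a half turn about z gives the same grasp; the last joint's range is limited). The gripper opens to 88 mm and grips with 3 to 60 N. Pads are 19 mm wide; open, the fingers measure 130 mm over their backs; the gripper's body (78 mm by 193 mm) begins 47 mm behind the grasp point.
Start: joints at [16.507, 20.546, 0.682, 0, -70.136, -16.507], TCP at [0.675, -0, 0.405] pointing down, gripper open.
Joint ranges: [-176.03, 176.03], [-82.01, 121.73], [-58.28, 71.71], [-173.87, 95.51], [-174.79, -0.11], [-173.66, 173.66]. Speed limits (degrees/s): [136.94, 136.94, 172.46, 180, 180, 180].

## Interface

Orientations are given as [roll, pitch, yaw] about the fixed x, y, z axes, in that order (R = Rz(yaw) Ry(pitch) Rx(roll)).
In Python, from plant import r gives the robot as it stands. The module is installed in compiled form; this text tells all that it offers.
- The arm moves only by the tool carry_out, never from a script. Its argument "plan" is a list of rows, each a list of 3 entries, a list of its own where there are three numbers: the shift along the tool's x, y, z in m, then the turn, a rotation vector about the tool's x, y, z in degrees, then the closure in counts, from 0 (fully open) to 255 (shut). In form: [[[x, y, z], [ax, ay, az], hand], ...]. A call has 1 to 12 rows; each row shifts and turns the commanded pose from where the row before left it, along the tool's axes as they then stand; what a row does not reach is not made up. A row lasts 1/12 s, in which the tool goes at most 41.7 mm and 7.16 degrees, less where a joint would pass 70% of its speed; a pose out of reach is approached as far as the arm can. A call is refused whole if a number of a shift passes 0.0417 or a number of a turn 7.16, either way. A call with a gripper value outside its range is refused whole. The fingers move at their own pace and stop on an object; "grip_force" is the grip in N (left out, the last holds). Time passes only in rows, so rows that do not move let the fingers close. It gives the time, the measured TCP pose, the force and the opening at its end, in the units of the state.
- r.get_state(): the state, without advancing time (a new reading comes with each control period).
- r.capture(name): name is "scene" or "side" or "wrist"; returns the picture (480x640x3 uint8, red, green, blue); there is no depth.
- r.get_calibration(name): a dict with "K" (3x3 intrinsics, pixels), "rvec" (rotation vector, rad) and "tvec" (3), from world to camera coordinates, as OpenCV has them. Camera axes: x right, y down, z forward; pixel columns grow to the right and rows downward; lengths in m; the calibration is good to about 2 mm. A picture is of the moment at which its call begins: read the wrist's pose just before it. get_calibration takes no time and is no camera call; for the wrist camera it gives the pose at the moment of the call.
- r.close_job(): hands the job in, once; it reports no verdict.
The state is a dict: "time_s": time; "joints": joint angles; "qd": joint speeds; "joint_torque": joint torques, N m; "tcp_pos": TCP position; "eef_rot": TCP orientation; "contact_force": force on the tool from outside, world axes, zero at the start; "moment": the same for the moment, N m; "gripper_width": finger opening in m.
Only numpy, scipy, OpenCV 4.12 (cv2) and the standard library are available. Lean on these libraries where they do the work, as an engineer would, in place of code of your own. Each camera call takes 0.05 s, during which the arm holds its last target. There are 200 camera calls.

## Task

Breakfast is starting: open the long wooden case with the bagels in it. Draw its steel bolt all the way back out of the lid's way, then slide the lid fully open by its black grip and let go. Do not force the lid past the bolt, and leave the small jam case shut.

Things in the scene. Friction and masses are not known exactly. Their poses are not given: they have to be found in the camera images.
- bread_bolt_knob (a point): Bolt knob of the bread case (wood, 300 x 200 x 90 mm high, bagels under a clear lid). Upright square steel post 16 x 16 x 32 mm on a flat bolt across the case's front rim. Point: on its axis, 10 mm below its top, 22 mm above the bolt, 125 mm above the table. Axes: z up, x from front rim to rear, y along the case. Drawn straight along -x it frees the lid. Within 60 mm nothing else stands as high.
- bread_lid_grip (a point): Grip of the bread case's lid: black upright bar, 70 mm along x, 14 mm thick along y, 34 mm tall on the flat clear lid (140 x 150 mm). Point: middle of the bar, 12 mm below its top, 22 mm above the lid, 120 mm above the table. Axes as for the knob; with bolt and lid home it lies 97 mm in +x, 89 mm in +y of the knob. The lid opens straight and level along -y, over the wooden half of the case's top.
- bread_bolt (a joint): Bolt of the bread case, m drawn along -x: 0 home (its end reaches 25 mm over the lid's track and stops the lid), clear of the lid from 0.025, stop at 0.040. Starts between 0 and 0.006; stays where it is left; takes about 3 N to move.
- bread_lid (a joint): Lid of the bread case, m slid open along -y: 0 shut, stop at 0.120. Starts between 0 and 0.002; with the bolt home it is stopped at about 0.005; stays where it is left; takes about 3 N to move.
- jam_lid (a joint): Lid of the other, smaller and lower wooden case (230 x 170 x 65 mm, small white jam tubs under its lid; bolt, knob and grip of the same pattern, opening the other way): m, 0 shut, 0.090 open. It stays shut.

How it is judged:
By the outcome, as a careful person would: the job done as asked, in the order asked, and still so for the second after the job is handed in, with the robot touching nothing.
It also fails if it takes over 43 s, if anything falls off the work surface, if the arm or the gripper's body presses on something with over 40 N, if the wrist force passes 120 N, or if a joint passes its speed limit or range.

## Working session

There is one attempt and no reset: what is moved stays moved. The work goes in short steps, Python scripts to look and compute and a tool call to move; the robot and the scene stay as the last step left them, time stands still between calls to the robot, and variables do not carry over. Pictures are saved under pics/ and viewed, about 8 in all and at most 12, crops included, and the job is handed in when it is done.

Besides the shell and the picture viewer there is one more tool, called after "Request:" as name([rows], argument=value, ...), one row to a line, values as JSON. carry_out: Moves the arm, as the interface text tells. Its arguments: {"type":"object","properties":{"plan":{"type":"array","items":{"type":"array"}},"grip_force":{"type":"number"}},"required":["plan"]}

```bash
mkdir -p pics; cat > h.py <<'E'
import numpy as np,cv2
from plant import r
def cal(n):
    c=r.get_calibration(n);R=cv2.Rodrigues(np.array(c["rvec"],float))[0]
    return np.array(c["K"],float),R,np.array(c["tvec"],float).ravel()
def ray(c,uv):
    K,R,t=c;d=R.T@np.linalg.inv(K)@np.array([uv[0],uv[1],1.]);return -R.T@t,d/np.linalg.norm(d)
def atz(c,uv,z):
    o,d=ray(c,uv);return o+d*(z-o[2])/d[2]
def proj(c,P):
    K,R,t=c;p=K@(R@np.array(P)+t);return p[:2]/p[2]
def tri(L):
    A=np.zeros((3,3));b=np.zeros(3)
    for c,uv in L:
        o,d=ray(c,uv);M=np.eye(3)-np.outer(d,d);A+=M;b+=M@o
    return np.linalg.solve(A,b)
def snap(n,f,crop=None,s=1):
    c=cal(n);im=r.capture(n)
    if crop: x0,y0,x1,y1=crop;im=im[y0:y1,x0:x1]
    im=cv2.resize(im,None,fx=s,fy=s,interpolation=cv2.INTER_CUBIC);cv2.imwrite("pics/"+f,im[:,:,::-1]);return c
E
python3 - <<'E'
from h import *
for n in("scene","side","wrist"):
    c=snap(n,n+"0.png");print(n,c[0].tolist(),(-c[1].T@c[2]).round(3))
s=r.get_state();print(s["eef_rot"],s["time_s"],s["contact_force"],s["gripper_width"])
E
```

```text
scene [[497.32502522349085, 0.0, 325.55211374901046], [0.0, 497.32502522349085, 242.15886737352838], [0.0, 0.0, 1.0]] [1.299 0.028 0.607]
side [[547.4088958988219, 0.0, 318.53831423529016], [0.0, 547.4088958988219, 241.82952865996242], [0.0, 0.0, 1.0]] [-0.01  -0.652  0.643]
wrist [[332.5466535485538, 0.0, 318.13383301793647], [0.0, 332.5466535485538, 241.23961098281836], [0.0, 0.0, 1.0]] [ 0.675 -0.069  0.383]
[ 1.79930628e+02 -9.44527108e-03 -9.00051600e+01] 0.15 [-0.24741208  0.29090699 -0.66929056] 0.08792119252036817
```

View pics/scene0.png

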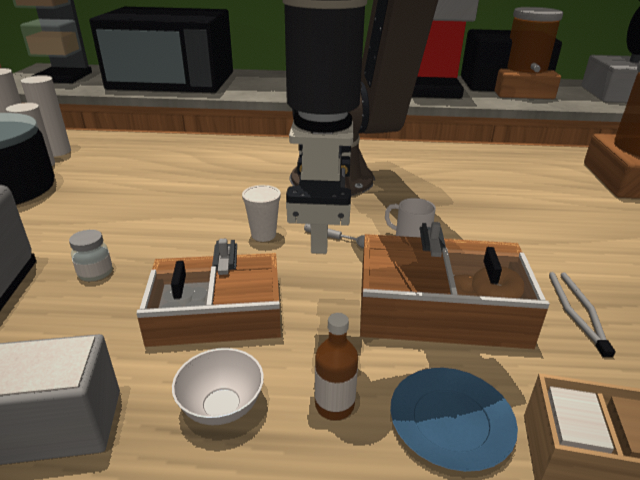

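View pics/side0.png

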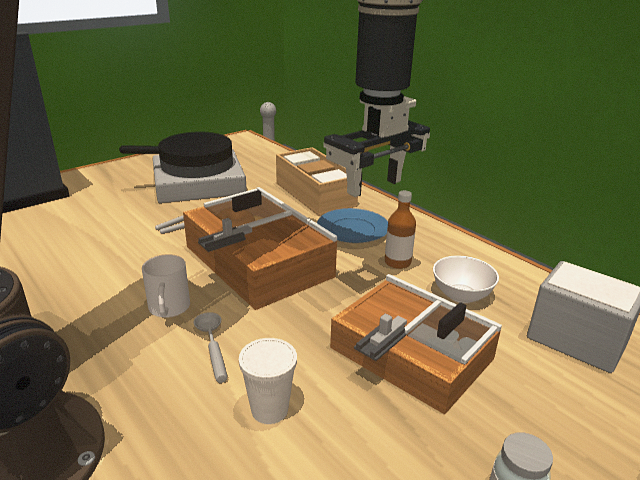

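The bread case is the longer one: right in the scene view (knob about (431,237), grip (492,265)) and upper left in the side view (knob about (228,230), grip (246,200)). I'll enlarge both.

```bash
python3 - <<'E'
import cv2
a=cv2.imread("pics/scene0.png")[205:345,350:550];b=cv2.imread("pics/side0.png")[175:315,170:370]
cv2.imwrite("pics/crop1.png",cv2.resize(cv2.vconcat([a,b]),None,fx=4,fy=4,interpolation=cv2.INTER_CUBIC)[:, :] if 0 else cv2.hconcat([cv2.resize(a[:110,:150][:, 50:] if 0 else a[:100,50:150],None,fx=4,fy=4,interpolation=cv2.INTER_CUBIC),cv2.resize(b[:100,10:110],None,fx=4,fy=4,interpolation=cv2.INTER_CUBIC)]))
E
```

```text
(no output)
```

View pics/crop1.png

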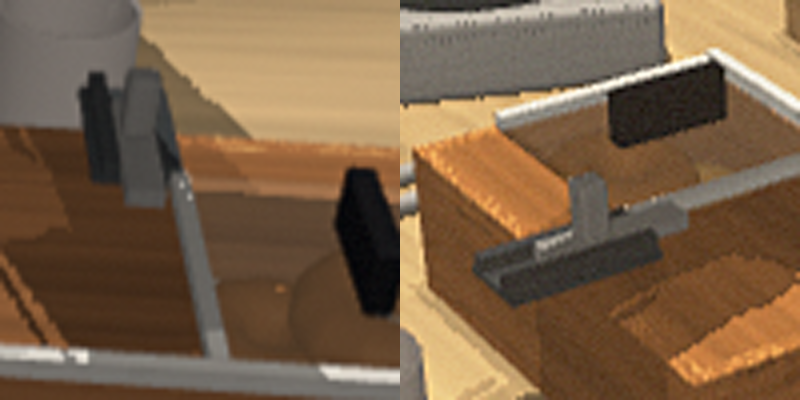

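```bash
python3 - <<'E'
from h import *
a=cal("scene");b=cal("side")
for n,p,q,z in(("knob",(436,224.5),(226.75,219),.135),("grip",(492.5,255),(247,194.2),.132)):
    print(n,tri([(a,p),(b,q)]).round(4),atz(a,p,z).round(4),atz(b,q,z).round(4))
# rim directions: far rim in side at top z~.09; scene near rim
print("side far rim (left,right)",atz(b,(205,205),.095).round(3),atz(b,(258.5,188.5),.095).round(3))
print("scene near rim",atz(a,(363,293),.093).round(3),atz(a,(540,304),.093).round(3))
E
```

```text
knob [0.4771 0.2109 0.1336] [0.4795 0.2104 0.135 ] [0.4757 0.2083 0.135 ]
grip [0.5766 0.2921 0.1325] [0.5724 0.2948 0.132 ] [0.5757 0.2883 0.132 ]
side far rim (left,right) [0.511 0.365 0.095] [0.658 0.367 0.095]
scene near rim [0.644 0.072 0.093] [0.653 0.36  0.093]
```

View pics/wrist0.png

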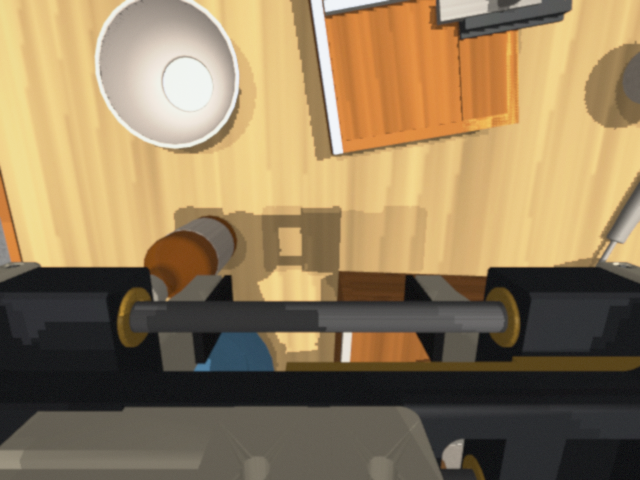

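The wrist view shows the jam case at top right, plus the bottle and bowl, and no bread knob yet. Next I move above the bread case and turn the jaws to lie along y, which suits both the knob and the grip.

Request:
carry_out([
  [[-0.03,0.01,0],[0,0,0],0],
  [[-0.03,0.01,0],[0,0,0],0],
  [[-0.03,0.01,0],[0,0,0],0],
  [[-0.03,0.01,0],[0,0,0],0],
  [[-0.03,0.01,0],[0,0,0],0],
  [[-0.03,0.01,0],[0,0,0],0],
  [[-0.03,0.01,0],[0,0,0],0],
  [[-0.03,0.005,0],[0,0,0],0],
  [[0,0,0],[0,0,7],0],
  [[0,0,0],[0,0,7],0],
  [[0,0,0],[0,0,7],0],
  [[0,0,0],[0,0,7],0],
])

```text
time_s: 1.15
tcp_pos: [0.5997, 0.2404, 0.4043]
eef_rot: [180.0, -0.0, -118.3]
contact_force: [0.1, -0.7, -0.7]
gripper_width: 0.0878
```

Request:
carry_out([
  [[0,0,0],[0,0,7],0],
  [[0,0,0],[0,0,7],0],
  [[0,0,0],[0,0,7],0],
  [[0,0,0],[0,0,7],0],
  [[0,0,0],[0,0,7],0],
  [[0,0,0],[0,0,7],0],
  [[0,0,0],[0,0,7],0],
  [[0,0,0],[0,0,7],0],
  [[0,0,0],[0,0,7],0],
  [[0,0,0],[0,0,0],0],
  [[0,0,0],[0,0,0],0],
])

```text
time_s: 2.07
tcp_pos: [0.5999, 0.24, 0.4044]
eef_rot: [-180.0, -0.0, 179.2]
contact_force: [-0.1, -0.3, 0.6]
gripper_width: 0.0876
```

```bash
python3 - <<'E'
from h import *
import pickle
c=snap("wrist","w1.png");pickle.dump(c,open("c1.pkl","wb"))
s=r.get_state();print(s["time_s"],s["tcp_pos"],s["eef_rot"],s["joints"]);print((-c[1].T@c[2]).round(3),c[1].round(2).tolist())
E
```

```text
2.1167 [0.59994156 0.23996102 0.40446746] [-1.79987838e+02 -1.69736222e-02  1.79249732e+02] [ 3.90672114e+01  1.78706737e+01 -3.23802784e+00 -1.63690853e-03
 -6.89121238e+01 -1.29816889e+02]
[0.531 0.241 0.384] [[0.01, 1.0, -0.0], [0.97, -0.01, 0.26], [0.26, -0.0, -0.97]]
```

View pics/w1.png

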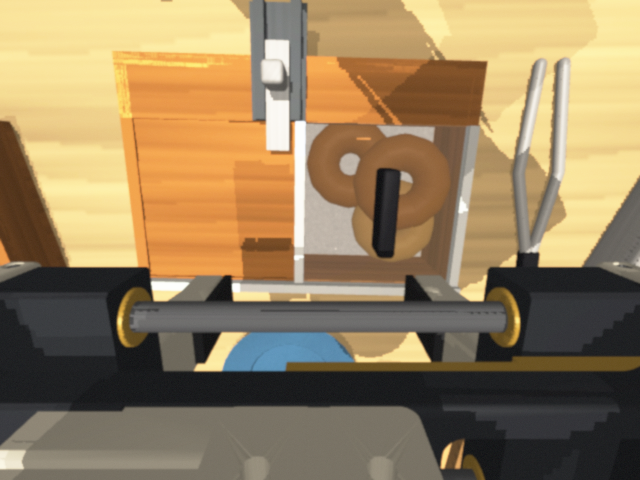

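The wrist picture shows the knob top near (271,70) and the bolt lying over the lid strip, with the black grip bar from about (388,170) to (383,255). I'll enlarge that area.

```bash
python3 - <<'E'
import cv2
a=cv2.imread("pics/w1.png")[40:265,235:435]
cv2.imwrite("pics/crop2.png",cv2.resize(a,None,fx=2.66,fy=2.66,interpolation=cv2.INTER_CUBIC) if 0 else cv2.hconcat([cv2.resize(a[:100,:100],(400,400),interpolation=cv2.INTER_CUBIC),cv2.resize(a[120:220,100:200],(400,400),interpolation=cv2.INTER_CUBIC)]))
E
```

```text
(no output)
```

View pics/crop2.png

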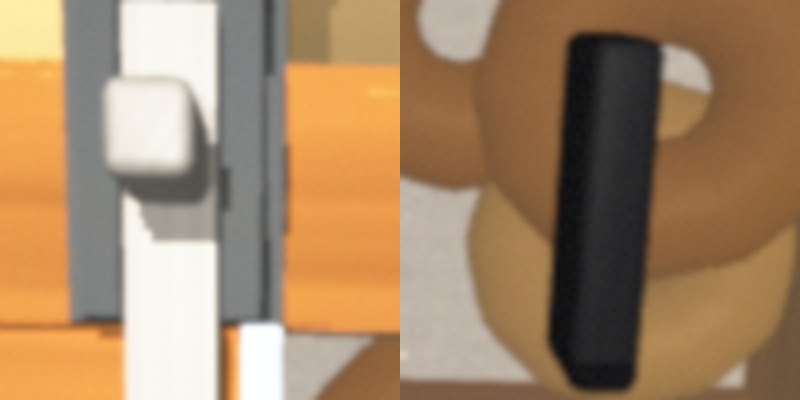

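```bash
python3 - <<'E'
from h import *
import pickle
c=pickle.load(open("c1.pkl","rb"));a=cal("scene");b=cal("side")
k=(271.75,71);g=(389.5,210.25)
print(atz(c,k,.135),atz(c,g,.132))
print(tri([(a,(436,224.5)),(b,(226.75,219)),(c,k)]),tri([(a,(492.5,255)),(b,(247,194.2)),(c,g)]))
f=lambda u,v:(335+(u-400)/4,160+v/4)
for p,q in(((660,45),(635,365)),((597,45),(580,362))):
    d=atz(c,f(*q),.132)-atz(c,f(*p),.132);print("grip dir",np.degrees(np.arctan2(d[1],d[0])),np.linalg.norm(d))
for p,q,z in(((120,120.5),(485,125.5),.09),((113,51),(487,62),.09),((256,3),(252,120),.1),((134,283),(440,293),.093)):
    d=atz(c,q,z)-atz(c,p,z);print(np.degrees(np.arctan2(d[1],d[0])),np.linalg.norm(d))
E
```

```text
[0.4768051  0.20997976 0.135     ] [0.5742347  0.29483263 0.132     ]
[0.47682449 0.21038936 0.13374302] [0.57548893 0.29330387 0.13202457]
grip dir -1.6984678534357278 0.06191588791477782
grip dir -0.9653364844230341 0.06129184562739416
88.49143421724447 0.30476921980157234
87.70919647107246 0.2978045757360447
-5.7637297035912605 0.08214311538289448
87.2342756784052 0.28762259570349547
```

Request:
carry_out([
  [[0.0305,-0.0084,0],[0,0,0],0],
  [[0.0305,-0.0084,0],[0,0,0],0],
  [[0.0305,-0.0084,0],[0,0,0],0],
  [[0.0305,-0.0063,0],[0,0,1],0],
  [[0,0,0.024],[0,0,0],0],
  [[0,0,0.024],[0,0,0],0],
  [[0,0,0.024],[0,0,0],0],
  [[0,0,0.024],[0,0,0],0],
  [[0,0,0.014],[0,0,0],0],
  [[0,0,0.008],[0,0,0],0],
  [[0,0,0],[0,0,0],0],
  [[0,0,0],[0,0,0],0],
])

```text
time_s: 3.12
tcp_pos: [0.4777, 0.2108, 0.287]
eef_rot: [-180.0, 0.0, 178.1]
contact_force: [0.5, -0.1, 0.2]
gripper_width: 0.0872
```

Request:
carry_out([
  [[0,0,0],[0,0,0],80],
  [[0,0,0],[0,0,0],140],
  [[0,0,0],[0,0,0],170],
  [[0,0,0],[0,0,0],190],
  [[0,0,0],[0,0,0],210],
  [[0,0,0],[0,0,0],255],
  [[0,0,0],[0,0,0],255],
  [[0,0,0],[0,0,0],255],
  [[0,0,0],[0,0,0],255],
  [[0,0,0],[0,0,0],255],
], grip_force=15)

```text
time_s: 3.95
tcp_pos: [0.4774, 0.2106, 0.2866]
eef_rot: [-180.0, -0.0, 178.0]
contact_force: [-0.5, -0.3, -0.4]
gripper_width: 0.0266
```

```bash
python3 - <<'E'
from h import *
s=r.get_state();print(s["time_s"],s["tcp_pos"],s["eef_rot"],s["contact_force"],s["moment"],s["gripper_width"])
snap("side","s2.png",(170,140,330,260),5)
E
```

```text
3.95 [0.47744038 0.21062468 0.28661756] [-1.79993865e+02 -3.29537584e-03  1.78004590e+02] [-0.54085309 -0.31636789 -0.41431143] [-0.01741194 -0.09507364 -0.01154617] 0.02658045673614728
```

View pics/s2.png

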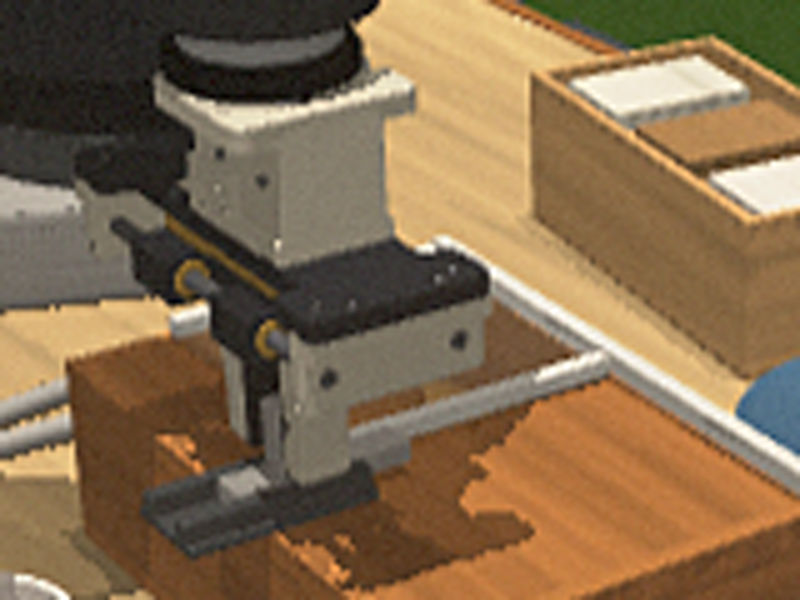

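The fingers straddle the knob, with the knob seen between them near (270,430) in the crop, but they are still closing at 26.6 mm. I'll let them finish and check the grip.

Request:
carry_out([
  [[0,0,0],[0,0,0],255],
  [[0,0,0],[0,0,0],255],
  [[0,0,0],[0,0,0],255],
  [[0,0,0],[0,0,0],255],
  [[0,0,0],[0,0,0],255],
  [[0,0,0],[0,0,0],255],
])

```text
time_s: 4.5
tcp_pos: [0.4773, 0.2099, 0.2866]
eef_rot: [-179.9, -0.0, 178.0]
contact_force: [-0.1, -5.7, 2.4]
gripper_width: 0.016
```

Request:
carry_out([
  [[0.004,0,0],[0,0,0],255],
  [[0.004,0,0],[0,0,0],255],
  [[0.004,0,0],[0,0,0],255],
  [[0.004,0,0],[0,0,0],255],
  [[0.004,0,0],[0,0,0],255],
  [[0.004,0,0],[0,0,0],255],
  [[0.004,0,0],[0,0,0],255],
  [[0.004,0,0],[0,0,0],255],
  [[0.002,0,0],[0,0,0],255],
  [[0,0,0],[0,0,0],255],
])

```text
time_s: 5.33
tcp_pos: [0.4431, 0.2112, 0.2866]
eef_rot: [-179.9, -0.0, 178.0]
contact_force: [0.2, -5.3, 2.7]
gripper_width: 0.016
```

Request:
carry_out([
  [[0.002,0,0],[0,0,0],255],
  [[0,0,0],[0,0,0],255],
  [[0,0,0],[0,0,0],255],
])

```text
time_s: 5.58
tcp_pos: [0.4413, 0.2113, 0.2866]
eef_rot: [-179.9, -0.0, 178.0]
contact_force: [-0.6, -5.6, 2.9]
gripper_width: 0.0164
```

Request:
carry_out([
  [[0.002,0,0],[0,0,0],255],
  [[0.001,0,0],[0,0,0],255],
])

```text
time_s: 5.75
tcp_pos: [0.4389, 0.2114, 0.2867]
eef_rot: [-179.9, 0.0, 178.0]
contact_force: [11.5, -8.9, -4.8]
gripper_width: 0.0158
```

```bash
python3 - <<'E'
from h import *
print(r.get_state()["contact_force"])
snap("side","s3.png",(150,140,310,260),5)
E
```

```text
[11.46416824 -8.86432549 -4.83015384]
```

View pics/s3.png

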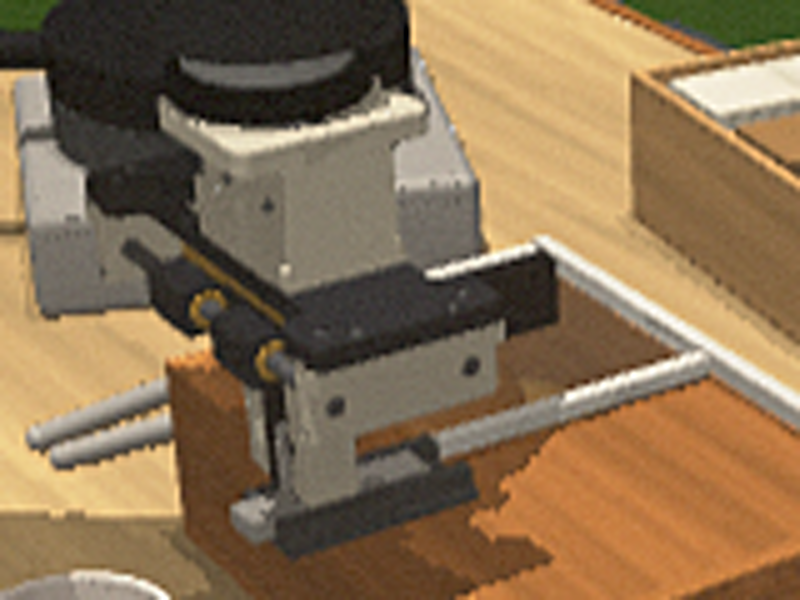

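The bolt has moved with the knob by 38 mm and reached its stop (11 N), and its end is well clear of the lid strip. I'll release, rise and go to the grip.

Request:
carry_out([
  [[-0.001,0,0],[0,0,0],160],
  [[0,0,0],[0,0,0],80],
  [[0,0,0],[0,0,0],0],
  [[0,0,0],[0,0,0],0],
  [[0,0,0],[0,0,0],0],
  [[0,0,0],[0,0,0],0],
  [[0,0,0],[0,0,0],0],
  [[0,0,-0.01],[0,0,0],0],
  [[0,0,-0.02],[0,0,0],0],
  [[0,0,-0.03],[0,0,0],0],
  [[0,0,0],[0,0,0],0],
  [[0,0,0],[0,0,0],0],
])

```text
time_s: 6.8
tcp_pos: [0.4399, 0.2123, 0.3491]
eef_rot: [179.8, 0.2, 178.0]
contact_force: [0.2, -0.5, -1.2]
gripper_width: 0.0864
```

Request:
carry_out([
  [[-0.0264,0.0176,0],[0,0,0],0],
  [[-0.0264,0.0176,0],[0,0,0],0],
  [[-0.0264,0.0176,0],[0,0,0],0],
  [[-0.0264,0.0176,0],[0,0,0],0],
  [[-0.0264,0.0176,0],[0,0,0],0],
  [[0,0,0],[0,0,0],0],
  [[0,0,0],[0,0,0],0],
])

```text
time_s: 7.38
tcp_pos: [0.5753, 0.2958, 0.3447]
eef_rot: [-179.9, -0.1, 178.0]
contact_force: [-0.5, -0.6, -0.1]
gripper_width: 0.0879
```

```bash
python3 - <<'E'
from h import *
c=snap("wrist","w4.png");s=r.get_state();print(s["tcp_pos"],s["gripper_width"],s["contact_force"])
# where the knob (drawn 38-40) would project
print(proj(c,(.4385,.2114,.135)))
E
```

```text
[0.57444422 0.29523433 0.3451943 ] 0.08749970776830686 [-0.12696805 -0.68493903  0.58993553]
[140.79960693  19.54601104]
```

View pics/w4.png

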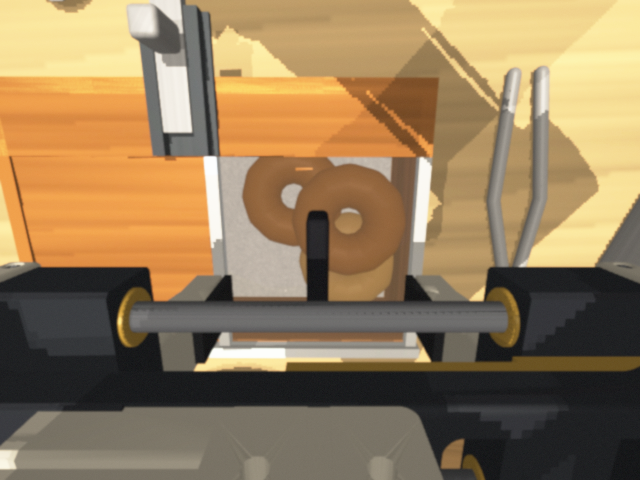

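The bolt end at (178,133) is well clear of the lid's edge at row 157. The grip, at column 317, is centred between the fingers. Descend and grip.

Request:
carry_out([
  [[0,0,0.02],[0,0,0],0],
  [[0,0,0.02],[0,0,0],0],
  [[0,0,0.014],[0,0,0],0],
  [[0,0,0.009],[0,0,0],80],
  [[0,0,0],[0,0,0],140],
  [[0,0,0],[0,0,0],170],
  [[0,0,0],[0,0,0],190],
  [[0,0,0],[0,0,0],210],
  [[0,0,0],[0,0,0],255],
  [[0,0,0],[0,0,0],255],
  [[0,0,0],[0,0,0],255],
  [[0,0,0],[0,0,0],255],
])

```text
time_s: 8.43
tcp_pos: [0.5745, 0.2953, 0.2839]
eef_rot: [180.0, 0.0, 178.0]
contact_force: [0.4, 0.1, -0.2]
gripper_width: 0.0329
```

Request:
carry_out([
  [[0,0,0],[0,0,0],255],
  [[0,0,0],[0,0,0],255],
  [[0,0,0],[0,0,0],255],
  [[0,0,0],[0,0,0],255],
  [[0,0,0],[0,0,0],255],
  [[0,0,0],[0,0,0],255],
])

```text
time_s: 8.93
tcp_pos: [0.5745, 0.295, 0.2836]
eef_rot: [-180.0, -0.0, 178.0]
contact_force: [-0.4, -2.2, 1.2]
gripper_width: 0.0137
```

Request:
carry_out([
  [[0,-0.005,0],[0,0,0],255],
  [[0,-0.01,0],[0,0,0],255],
  [[0,-0.01,0],[0,0,0],255],
  [[0,-0.01,0],[0,0,0],255],
  [[0,-0.01,0],[0,0,0],255],
  [[0,-0.01,0],[0,0,0],255],
  [[0,-0.01,0],[0,0,0],255],
  [[0,-0.01,0],[0,0,0],255],
  [[0,-0.01,0],[0,0,0],255],
  [[0,-0.01,0],[0,0,0],255],
  [[0,-0.01,0],[0,0,0],255],
  [[0,-0.005,0],[0,0,0],255],
])

```text
time_s: 9.93
tcp_pos: [0.5704, 0.1838, 0.2836]
eef_rot: [-180.0, -0.0, 178.0]
contact_force: [-4.0, 3.5, 0.6]
gripper_width: 0.0138
```

Request:
carry_out([
  [[0,-0.003,0],[0,0,0],255],
  [[0,-0.003,0],[0,0,0],255],
  [[0,-0.002,0],[0,0,0],255],
  [[0,0,0],[0,0,0],255],
])

```text
time_s: 10.27
tcp_pos: [0.5701, 0.1768, 0.2836]
eef_rot: [-180.0, -0.0, 178.0]
contact_force: [-3.9, -0.2, 1.3]
gripper_width: 0.0137
```

Request:
carry_out([
  [[0,-0.0015,0],[0,0,0],255],
  [[0,-0.001,0],[0,0,0],255],
])

```text
time_s: 10.43
tcp_pos: [0.57, 0.1749, 0.2836]
eef_rot: [-180.0, -0.0, 178.0]
contact_force: [-5.6, 4.3, 1.8]
gripper_width: 0.0138
```

Request:
carry_out([
  [[0,-0.001,0],[0,0,0],255],
  [[0,0,0],[0,0,0],255],
])

```text
time_s: 10.6
tcp_pos: [0.57, 0.1747, 0.2836]
eef_rot: [179.9, -0.0, 178.0]
contact_force: [-6.3, 6.1, 1.4]
gripper_width: 0.0137
```

At the stop: 120.4 mm of travel, the arm no longer advances, and the force is rising. Release and lift.

Request:
carry_out([
  [[0,0.001,0],[0,0,0],180],
  [[0,0,0],[0,0,0],80],
  [[0,0,0],[0,0,0],0],
  [[0,0,0],[0,0,0],0],
  [[0,0,0],[0,0,0],0],
  [[0,0,0],[0,0,0],0],
  [[0,0,0],[0,0,0],0],
  [[0,0,-0.01],[0,0,0],0],
  [[0,0,-0.02],[0,0,0],0],
  [[0,0,-0.03],[0,0,0],0],
  [[0,0,-0.03],[0,0,0],0],
  [[0,0,-0.03],[0,0,0],0],
])

```text
time_s: 11.6
tcp_pos: [0.5701, 0.1746, 0.4058]
eef_rot: [-180.0, 0.0, 178.0]
contact_force: [0.2, 0.4, -0.9]
gripper_width: 0.0852
```

Request:
carry_out([
  [[-0.03,0,0],[0,0,0],0],
  [[-0.03,0,0],[0,0,0],0],
  [[-0.03,0,0],[0,0,0],0],
  [[0,0,0],[0,0,0],0],
  [[0,0,0],[0,0,0],0],
  [[0,0,0],[0,0,0],0],
])

```text
time_s: 12.1
tcp_pos: [0.6601, 0.1715, 0.4037]
eef_rot: [-180.0, -0.0, 178.0]
contact_force: [0.7, -0.1, 0.4]
gripper_width: 0.0876
```

```bash
python3 - <<'E'
from h import *
c=snap("wrist","w5.png");snap("scene","e5.png");s=r.get_state();print(s["time_s"],s["tcp_pos"],s["contact_force"])
a=cv2.imread("pics/w5.png");b=cv2.imread("pics/e5.png")
cv2.imwrite("pics/fin.png",cv2.vconcat([a[:290],b[190:420]]))
print("expected grip top",proj(c,(.570,.1747,.132)))
E
```

```text
12.2 [0.65959494 0.17168367 0.40423933] [-0.68755073  0.05523156  0.85490553]
expected grip top [318.23492599 121.96831018]
```

View pics/fin.png

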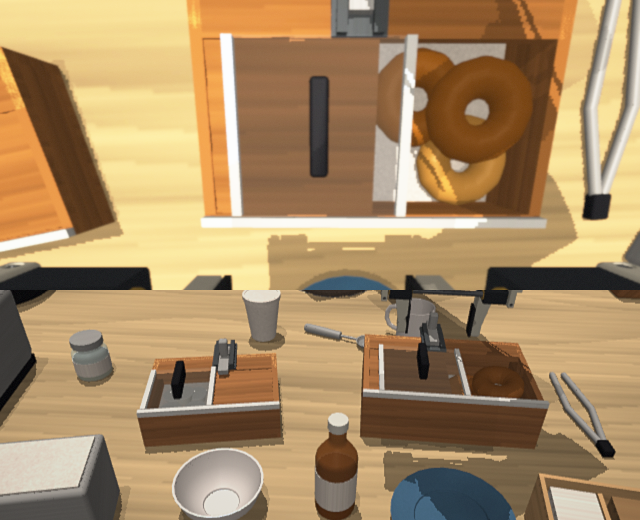

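The lid is fully open, with the grip at (318,126) against an expected (318,122). The bolt is back, the jam case looks the same as at the start, and the robot is clear of everything.

```bash
python3 -c "
from plant import r
print(r.close_job())"
```

```text
the job is handed in; nothing more can be done
None
```

The bread case is open and the job is handed in, after about 12 s of robot time.

- **Bolt:** I gripped the knob and drew the bolt about 38 mm back to its stop, where the force rose to about 11 N. A wrist picture taken before I touched the lid showed the bolt's end clear of the lid.
- **Lid:** I slid it by its grip 120.4 mm to its stop, with about 6 N at the end, then let go and lifted away.
- **Last checks:** the final wrist picture shows the grip within about 4 pixels of where the fully open position should put it. The bolt is still back, the jam case looks as shut and in place as at the start, and the arm is touching nothing, with only sensor noise in the force reading.

No check failed. My early camera estimates of the knob and grip positions differed by a few millimetres, up to about 6 mm for the grip. The close-up wrist picture settled them, and both grasps closed at about the expected thickness.

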